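# Prime the jar sealer and present its ball in the dish

### The arm

A 7-joint arm with a two-finger parallel gripper is mounted at the origin on the work surface. World frame = base frame: x ahead of the robot, y to its left, z up, the work surface at z = 0. Lengths are in mm, angles in rad, forces in N, time in s.
With the tool pointing down it reaches from about 400 to 875 mm from the base axis. Payload 4.4 kg.
Tool frame: the origin (TCP) lies midway between the tips of the shut fingers; the grasp point (between the pads) lies ctrl.tcp_to_grasp behind it (ctrl.tcp_to_grasp is the distance from the TCP to the grasp point, in mm); z points along the fingers, y is the line along which they close (so a half turn about z gives the same grasp; the last joint's range is limited). The gripper opens to 85 mm and grips with 20 to 120 N. Pads are 22 mm wide; open, the fingers measure 114 mm over their backs; the gripper's body (76 mm by 85 mm) begins 54 mm behind the grasp point. The pads swing forward as they close: fully open they stand 13 mm farther back than shut.
Start: joints at [1.1, 0.628, 0.038, 1.517, -0.027, 0.996, -0.02], TCP at [256.021, -597.471, 231.313] pointing down, gripper open.
Joint ranges: [-3.06, 3.06], [-0.37, 2.12], [-1.25, 1.32], [0.18, 2.47], [-1.1, 4.24], [0.23, 1.98], [-2.94, 2.94]. Speed limits (rad/s): [2.57, 2.57, 3.14, 3.14, 3.14, 3.14, 3.14].

### API

Orientations are given as [roll, pitch, yaw] about the fixed x, y, z axes, in that order (R = Rz(yaw) Ry(pitch) Rx(roll)).
In Python, from cell import ctrl, get_image, get_calibration, workorder, boxes_of, place_of gives the robot as it stands.
- The arm moves only by the tool play_rows, never from a script. Its argument "series" is a list that holds one entry, the list of rows, each a list of 7 numbers: the shift along the world's x, y, z in cm, then the turn, a rotation vector about the world's x, y, z in degrees, then the closure, from 0 (fully open) to 1 (shut). A call has 1 to 20 rows; each row shifts and turns the commanded pose from where the row before left it; what a row does not reach is not made up. A row lasts 1/8 s, in which the tool goes at most 62.5 mm and 10.7 degrees, less where a joint would pass 70% of its speed; a pose out of reach is approached as far as the arm can. A call with a gripper value outside its range is refused whole. The fingers move at their own pace and stop on an object; the grip force is fixed at half the most. Time passes only in rows, so rows that do not move let the fingers close. It gives the time, the measured TCP pose, the force, the opening and the grip force at its end, in the units of the state.
- ctrl.read_state(): the state, without advancing time (a new reading comes with each control period).
- get_image(name): name is "scene" or "top" or "wrist"; returns (picture, depth): 420x560x3 uint8, red, green, blue; 420x560 float32, mm along the optical axis (not along the pixel's ray), 0 where there is no reading.
- get_calibration(name): a dict with "K" (3x3 intrinsics, pixels), "R" (3x3) and "t" (3): a world point X has camera coordinates R X + t; the wrist camera has in their place "mount" (4x4, takes a point from camera to tool coordinates, whose origin is the TCP and whose axes are the flange's). Camera axes: x right, y down, z forward; pixel columns grow to the right and rows downward; lengths in mm; the calibration is good to about 2 mm. The wrist camera is an equidistant fisheye: a pixel r from the principal point sees the ray r / f radians off the axis. A picture is of the moment at which its call begins: read the wrist's pose just before it. get_calibration takes no time and is no camera call.
- workorder.finish_job(): hands the job in; it is judged then, once.
Trained networks look in the newest picture that a camera, given by its name, has taken for a name from the list of things; names that differ only in an ending like _2 or _b are one class to them, and where a whole thing is asked for, a point or a joint stands for the part that bears it (a point fixed in the world has none). Each returns a list of dicts, best first, with "p" (0 to 1); they miss things now and then, are a little off and sometimes report something else, mostly with a low value. They report only what shows in the picture. A call takes as long as a camera call. They do not tell look-alikes from the thing itself.
- boxes_of(target, camera): "pixel" ([column, row] in pixels, amid what is visible of it).
- place_of(target, camera): "pixel" ([column, row] in pixels: a listed point, or the origin of a listed thing).
The state is a dict: "clock": time; "qpos": joint angles; "qd": joint speeds; "tau": joint torques, N m; "eef_pos": TCP position; "tool_rot": TCP orientation; "force": force on the tool from outside, world axes, zero at the start; "torque": the same for the moment, N m; "width": finger opening in mm; "gripper_force": force on a finger pad.
Only numpy, scipy, OpenCV 4.12 (cv2) and the standard library are available. Lean on these libraries where they do the work, as an engineer would, in place of code of your own. Each camera call takes 0.05 s, during which the arm holds its last target. There are 200 camera calls.

### The job

Prime the jar sealer with three full strokes of its sprung lever, pressing it right down and letting it come all the way up each time. Then pick up the round copper dish by its bar, lift it clear and, keeping it level with the loose glass ball in its middle, give it a quarter turn so its pouring lip points squarely at the sealer, and bring the end of the lip over the middle of the sealer's cup, two or three centimetres above its rim and not touching it. Finish holding the dish still there in the gripper, with the ball not poured, and leave the loose jar lid and the tea glass where they are.

Things in the scene. Friction and masses are not known exactly. Their poses are not given: they have to be found in the camera images.
- sealer: Jar sealer fixed to the shelf: grey base 200 x 110 x 20 mm, two grey cheeks 160 mm high towards its +x end that carry the lever, an aluminium barrel in the middle (92 mm high), a steel cup on its +y side. Origin: centre of the underside, z up. The lever reaches along its -x, towards the robot. It stands turned up to 0.2 rad either way.
- sealer_lever (a joint): Angle of the sealer's lever in rad: 0 = up at rest (arm rises 0.25 rad above level towards the paddle), 0.45 = fully down at its stop (0.20 rad below level). A spring returns it to 0; at the paddle it takes about 3 N to start and 9 N at the bottom. A stroke counts when it passes 0.40 and comes back under 0.05.
- sealer_paddle (a point): Middle of the top face of the lever's round black paddle (52 mm across, 12 mm thick), 160 mm from the hinge axis; about 195 mm high at rest, 124 mm fully down, with free space under it; meant to be pushed down from above.
- sealer_hinge (a point): Middle of the lever's hinge axis, which is level along the sealer's y; 60 mm from the sealer's middle along its +x, 150 mm high.
- sealer_cup (a point): Centre of the open mouth of the sealer's fixed steel cup (64 mm across at the rim, rim 70 mm above the shelf), 105 mm from the sealer's middle along its +y. Axes parallel to the sealer's.
- dish: Loose round copper dish, 140 mm across, rim 26 mm high, 170 g; floor slopes about 9 degrees near the middle, 26 near the rim. Origin: centre of the underside; z up; +x points to the pouring lip, y along the handle hoop. It starts with the lip roughly away from the robot and must end with the lip along the sealer's -y, about a quarter turn clockwise from above.
- dish_bar (a point): Centre of the dish's black grip bar at the top of the hoop, straight above the dish's middle, 90 mm above its underside: 14 mm thick (along the dish's x), 60 mm long (along y), 22 mm high. The hoop's legs stand 67 mm either side along y. The bar's underside is 79 mm up, the ball's top 41 mm up.
- dish_middle (a point): Middle of the dish's inner floor, on its axis, 11 mm above its underside.
- dish_lip (a point): End of the dish's pouring lip (a small trough 30 mm wide), 95 mm from the dish's axis along its +x, 30 mm above its underside. The lip's underside there is about 4 mm lower.
- ball_center (a point): Centre of the loose glass ball, 30 mm across, 35 g, that rests in the middle of the dish and rolls freely (its centre then lies 15 mm above the dish's inner floor).
- lid: Bystander: loose brass jar lid, 66 mm across, 14 mm thick, flat on the shelf.
- tea_glass: Bystander: tea glass 60 mm across, 85 mm tall; origin at its underside.
There are look-alikes about, which are no part of the job. Several things look just like the dish: the one meant starts farthest from the robot's base. Of the things that look like the part that bears ball_center, the smaller one is meant.

How it is judged (in metres and radians):
On the way, in this order (a step that is already met when the one before it is completed fails the run):
1. first stroke: lever pressed fully down (value of joint sealer_lever above 0.4 rad), for 0.03 s.
2. first stroke: lever fully up again (value of joint sealer_lever below 0.05 rad), for 0.03 s.
3. second stroke: lever pressed fully down (value of joint sealer_lever above 0.4 rad), for 0.03 s.
4. second stroke: lever fully up again (value of joint sealer_lever below 0.05 rad), for 0.03 s.
5. third stroke: lever pressed fully down (value of joint sealer_lever above 0.4 rad), for 0.03 s.
6. third stroke: lever fully up again (value of joint sealer_lever below 0.05 rad), for 0.03 s.
7. dish lifted clear of the shelf by the gripper, not yet turned (height (world z) of dish above 0.02 m and contact force between the fingers and dish above 1 N and angle between the x axis of dish and the y axis of sealer, either way round above 0.8 rad), for 0.1 s.
At the end, for the whole second after the job is handed in: Gripper holds the dish still, in the air, clear of the sealer, level within 5.5 degrees, lever up. Lip's end within 25 mm of the cup's centre seen from above, 4 to 60 mm above its rim, dish on the outer side, lip pointing at the sealer within 15 degrees. Ball within 15 mm of the dish's middle (horizontal distance between dish_lip and sealer_cup below 0.025 m and z of dish_lip in the frame of sealer_cup between 0.004 and 0.06 m and angle between the x axis of dish and the y axis of sealer, either way round below 0.26 rad and y of dish_middle in the frame of sealer_cup above 0.05 m and angle between dish's own z axis and vertical below 0.1 rad and horizontal distance between ball_center and dish_middle below 0.015 m and distance between ball_center and dish_middle below 0.025 m and contact force between the fingers and dish above 1 N and contact force between dish and sealer below 0.3 N and linear speed of dish below 0.03 m/s and value of joint sealer_lever below 0.05 rad); the arm keeps its last pose, push and grip.
It fails at once if the ball rolls more than 30 mm from the dish's middle (horizontal distance between ball_center and dish_middle above 0.03 m).
It fails at once if the dish is tipped by more than 14 degrees (angle between dish's own z axis and vertical above 0.25 rad).
It fails at once if a fourth stroke: the lever is pressed down again after the dish is picked up (value of joint sealer_lever above 0.2 rad and height (world z) of dish above 0.02 m).
It fails at once if the loose jar lid or tea glass is pushed more than 30 mm from its place (distance of any of lid, tea_glass from where it was at the start of the episode above 0.03 m).
It fails at once if the tea glass is tipped over (angle between tea_glass's own z axis and vertical above 0.5 rad).
It also fails if it takes over 64 s, if anything falls off the work surface, if the arm or the gripper's body presses on something with over 40 N, if the wrist force passes 120 N, or if a joint passes its speed limit or range.

## Working session

There is one attempt and no reset: what is moved stays moved. The work goes in short steps, Python scripts to look and compute and a tool call to move; the robot and the scene stay as the last step left them, time stands still between calls to the robot, and variables do not carry over. Pictures are saved under pics/ and viewed, at most 10 in all, crops included, and the job is handed in when it is done.

Besides the shell and the picture viewer there is one more tool, called after "Call:" as name(argument=value, ...) on one line, values as JSON. play_rows: Moves the arm, as the interface text tells. Its arguments: {"type":"object","properties":{"series":{"type":"array"}},"required":["series"]}

```bash
mkdir -p pics; ls; cat > h.py <<'E'
import numpy as np, cv2
from cell import ctrl,get_image,get_calibration,workorder,boxes_of,place_of
def w(cam,px,z=None,depth=None):
    c=get_calibration(cam);K=np.array(c["K"]);R=np.array(c["R"]);t=np.array(c["t"])
    d=np.linalg.inv(K)@np.array([px[0],px[1],1.0]);o=-R.T@t;v=R.T@d
    if z is not None: return o+v*(z-o[2])/v[2]
    r,q=int(round(px[1])),int(round(px[0]))
    p=depth[r,q]
    return o+v*p
E
python3 - <<'E'
from h import *
print(ctrl.read_state()["eef_pos"],ctrl.read_state()["tool_rot"],ctrl.tcp_to_grasp)
Z=dict(sealer_paddle=195,sealer_hinge=150,sealer_cup=70,dish_bar=90,dish_lip=30,ball_center=26,lid=0,tea_glass=0,sealer=0,dish=0)
for cam in("top","scene"):
    im,d=get_image(cam);cv2.imwrite(f"pics/{cam}0.png",im[:,:,::-1])
    for n,z in Z.items():
        for o in place_of(n,cam)[:5]:
            if o["p"]>.2: print(cam,n,round(o["p"],2),np.round(o["pixel"]),w(cam,o["pixel"],z).round())
E
```

```text
pics
[ 255.76841205 -596.88258574  230.38579353] [-3.13970259e+00  3.45351884e-05  4.04806059e-01] 18.700000000000003
top sealer_paddle 0.72 [392. 246.] [ 467. -245.  195.]
top sealer_hinge 0.83 [401. 184.] [ 624. -270.  150.]
top sealer_cup 0.73 [347. 202.] [ 590. -155.   70.]
top dish_bar 0.96 [226. 217.] [524. 137.  90.]
top dish_bar 0.65 [176. 316.] [280. 229.  90.]
top dish_bar 0.33 [348. 202.] [ 586. -156.   90.]
top dish_lip 0.87 [166. 352.] [193. 254.  30.]
top dish_lip 0.69 [230. 188.] [615. 143.  30.]
top dish_lip 0.58 [394. 245.] [ 500. -285.   30.]
top ball_center 0.73 [228. 272.] [398. 128.  26.]
top ball_center 0.41 [229. 225.] [516. 136.  26.]
top ball_center 0.4 [232. 190.] [609. 140.  26.]
top lid 0.92 [284. 257.] [449. -11.   0.]
top tea_glass 0.67 [282. 143.] [761.  20.   0.]
top sealer 0.72 [387. 222.] [ 565. -271.    0.]
top dish 0.72 [186. 314.] [286. 222.   0.]
scene sealer_paddle 0.85 [238. 113.] [ 476. -251.  195.]
scene sealer_hinge 0.65 [219. 192.] [629. -43. 150.]
scene sealer_hinge 0.62 [241. 115.] [ 431. -325.  150.]
scene sealer_hinge 0.58 [174. 144.] [ 630. -269.  150.]
scene sealer_cup 0.77 [218. 193.] [ 586. -148.   70.]
scene sealer_cup 0.63 [239. 112.] [ 346. -500.   70.]
scene dish_bar 0.94 [448. 231.] [281. 223.  90.]
scene dish_bar 0.66 [322. 250.] [518. 139.  90.]
scene dish_lip 0.87 [479. 248.] [202. 253.  30.]
scene dish_lip 0.63 [274. 294.] [618. 134.  30.]
scene ball_center 0.88 [365. 255.] [408. 141.  26.]
scene ball_center 0.64 [315. 280.] [533. 144.  26.]
scene ball_center 0.34 [318. 282.] [532. 151.  26.]
scene lid 0.63 [304. 234.] [455.   0.   0.]
scene tea_glass 0.91 [176. 295.] [760.  16.   0.]
scene sealer 0.83 [210. 191.] [ 562. -259.    0.]
scene dish 0.66 [319. 286.] [519. 140.   0.]
scene dish 0.56 [434. 267.] [291. 224.   0.]
```

```bash
python3 - <<'E'
import cv2,numpy as np
a=cv2.imread("pics/top0.png")[120:380,140:440];cv2.imwrite("pics/topc.png",cv2.resize(a,(690,598),interpolation=cv2.INTER_CUBIC))
E
```

```text
(no output)
```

View pics/topc.png

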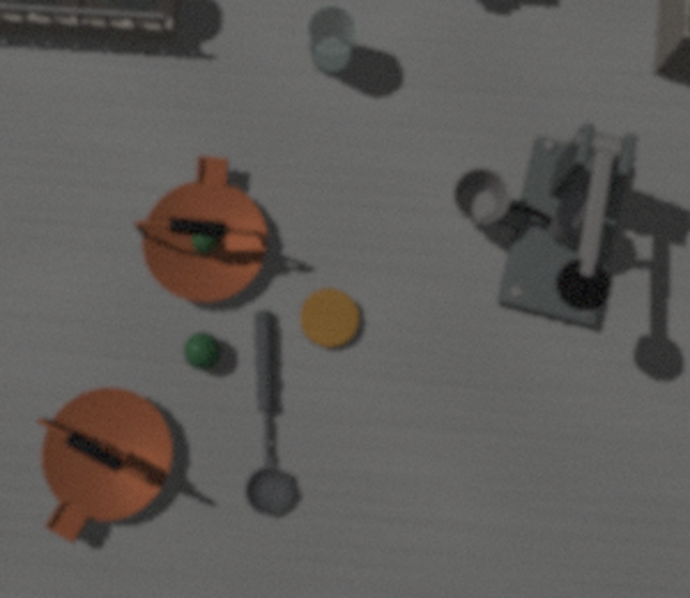

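View pics/scene0.png

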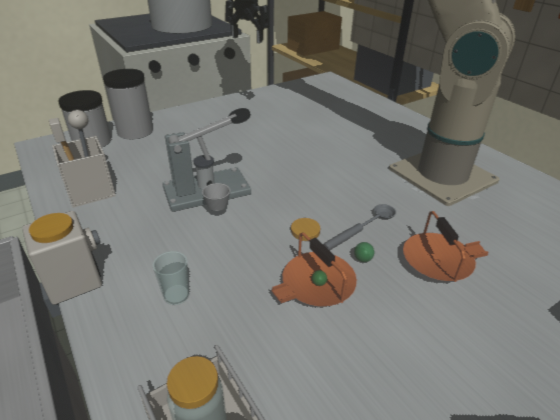

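Candidates in the top image:
- **Dish:** the one at pixel (226,217) has its lip away from the robot and a ball inside. The one at (176,316) is nearer the robot, with its lip towards it. I choose (226,217), the farthest, at about (520,139).
- **Ball:** the small green one in that dish is at (229,225). The larger loose one at (228,272) is a decoy.
- **Sealer:** the paddle is at (392,246), the hinge at (401,184) and the cup at (347,202).
- **Bystanders:** the lid is at (284,257) and the glass at (282,143).

The crop confirms these choices, so I'm moving to a point above the paddle.

Call:
play_rows(series=[[[1.1, 1.7, 0, 0, 0, 0, 1], [2.1, 3.5, 0, 0, 0, 0, 1], [2.1, 3.5, 0, 0, 0, 0, 1], [2.1, 3.5, 0, 0, 0, 0, 1], [2.1, 3.5, 0, 0, 0, 0, 1], [2.1, 3.5, 0, 0, 0, 0, 1], [2.1, 3.5, 0, 0, 0, 0, 1], [2.1, 3.5, 0, 0, 0, 0, 1], [2.1, 3.5, 0, 0, 0, 0, 1], [2.1, 3.5, 0, 0, 0, 0, 1], [1.5, 1.7, 0, 0, 0, 0, 1], [0, 0, 0, 0, 0, 0, 1]]])

```text
clock: 2.6
eef_pos: [472.3, -245.2, 231.4]
tool_rot: [-3.141, -0.001, 0.41]
force: [-0.2, -1.0, -0.4]
width: 0.2
gripper_force: 0.0
```

```bash
python3 - <<'E'
from h import *
s=ctrl.read_state();print(s["eef_pos"],s["tool_rot"],s["qpos"],s["width"],s["force"])
im,d=get_image("scene");cv2.imwrite("pics/s1.png",cv2.resize(im[60:240,140:340,::-1],(660,594)))
# sealer base edges in top0, z=20
f=lambda u,v,z:w("top",(140+u/2.3,120+v/2.3),z)[:2]
for a,b in(((500,302),(602,328)),((500,302),(540,138))):
    A,B=f(*a,20),f(*b,20);e=B-A;print(A,B,np.arctan2(e[1],e[0]))
E
```

```text
[ 472.29265369 -245.18015243  231.42887655] [-3.14072360e+00 -1.21649997e-03  4.10228664e-01] [ 0.41481726  0.45915872  0.01771426  1.84651519 -0.01258535  0.83585701
 -0.72143218] 0.24127164437493304 [-0.17243275 -1.03543542 -0.37442721]
[ 476.8613686  -194.92093059] [ 457.22102511 -308.10557647] -1.7426102749209307
[ 476.8613686  -194.92093059] [ 669.68143259 -232.23815203] -0.19117050785502726
```

View pics/s1.png

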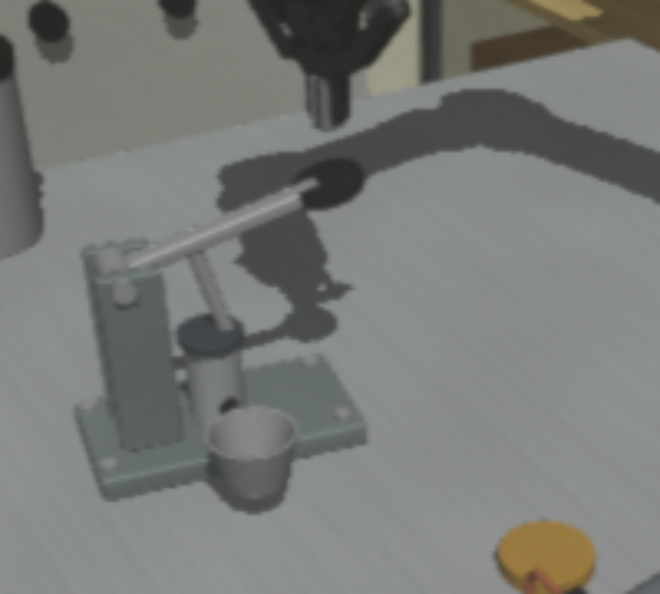

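The closed fingers are straight above the black paddle (paddle at crop 330,183). The sealer yaw is about -0.18. First stroke.

Call:
play_rows(series=[[[0, 0, -1.5, 0, 0, 0, 1], [0, 0, -2, 0, 0, 0, 1], [0, 0, -2, 0, 0, 0, 1], [0, 0, -2, 0, 0, 0, 1], [0, 0, -2, 0, 0, 0, 1], [0, 0, -1, 0, 0, 0, 1], [0, 0, -0.2, 0, 0, 0, 1], [0, 0, 0, 0, 0, 0, 1]]])

```text
clock: 3.65
eef_pos: [469.9, -249.7, 125.0]
tool_rot: [3.141, 0.0, 0.402]
force: [-3.2, 1.9, 13.6]
width: -0.4
gripper_force: 6.7
```

Call:
play_rows(series=[[[0, 0, 2, 0, 0, 0, 1], [0, 0, 2.5, 0, 0, 0, 1], [0, 0, 2.5, 0, 0, 0, 1], [0, 0, 1.7, 0, 0, 0, 1], [0, 0, 0, 0, 0, 0, 1], [0, 0, 0, 0, 0, 0, 1], [0, 0, -1.7, 0, 0, 0, 1], [0, 0, -2.5, 0, 0, 0, 1], [0, 0, -2.5, 0, 0, 0, 1], [0, 0, -2, 0, 0, 0, 1], [0, 0, 0, 0, 0, 0, 1], [0, 0, 0, 0, 0, 0, 1]]])

```text
clock: 5.15
eef_pos: [470.9, -248.9, 125.0]
tool_rot: [3.141, -0.0, 0.404]
force: [-2.8, 1.7, 16.4]
width: -0.4
gripper_force: 8.0
```

Call:
play_rows(series=[[[0, 0, 2, 0, 0, 0, 1], [0, 0, 2.5, 0, 0, 0, 1], [0, 0, 2.5, 0, 0, 0, 1], [0, 0, 1.7, 0, 0, 0, 1], [0, 0, 0, 0, 0, 0, 1], [0, 0, 0, 0, 0, 0, 1], [0, 0, -1.7, 0, 0, 0, 1], [0, 0, -2.5, 0, 0, 0, 1], [0, 0, -2.5, 0, 0, 0, 1], [0, 0, -2, 0, 0, 0, 1], [0, 0, 0, 0, 0, 0, 1], [0, 0, 0, 0, 0, 0, 1]]])

```text
clock: 6.65
eef_pos: [471.0, -248.7, 124.9]
tool_rot: [3.141, -0.0, 0.404]
force: [-2.2, 1.1, 16.8]
width: -0.2
gripper_force: 8.3
```

Call:
play_rows(series=[[[0, 0, 2, 0, 0, 0, 1], [0, 0, 2.5, 0, 0, 0, 1], [0, 0, 2.5, 0, 0, 0, 1], [0, 0, 2, 0, 0, 0, 1], [0, 0, 1, 0, 0, 0, 1], [0, 1.8, 0, 0, 0, 4, 1], [0.4, 3.5, 0, 0, 0, 5, 0], [0.5, 3.5, 0, 0, 0, 5, 0], [0.5, 3.5, 0, 0, 0, 5, 0], [0.5, 3.5, 0, 0, 0, 5, 0], [0.5, 3.5, 0, 0, 0, 5, 0], [0.5, 3.5, 0, 0, 0, 5, 0], [0.5, 3.5, 0, 0, 0, 5, 0], [0.5, 3.5, 0, 0, 0, 5, 0], [0.5, 3.5, 0, 0, 0, 5, 0], [0.5, 3.5, 0, 0, 0, 5, 0], [0.2, 3, 0, 0, 0, 4, 0], [0, 0.5, 0, 0, 0, 4, 0], [0, 0, 0, 0, 0, 0, 0]]])

```text
clock: 9.02
eef_pos: [520.3, 156.0, 223.0]
tool_rot: [-3.139, 0.0, 1.491]
force: [-0.5, 0.4, -0.3]
width: 85.8
gripper_force: 0.0
```

```bash
cat >> h.py <<'E'
from scipy.spatial.transform import Rotation as Ro
def ww(s,px,z):
    c=get_calibration("wrist");K=np.array(c["K"]);M=np.array(c["mount"])
    x=(px[0]-K[0,2])/K[0,0];y=(px[1]-K[1,2])/K[1,1];r=np.hypot(x,y)
    d=np.array([x/r*np.sin(r),y/r*np.sin(r),np.cos(r)])
    R=Ro.from_euler("xyz",s["tool_rot"]).as_matrix()
    o=R@M[:3,3]+s["eef_pos"];v=R@M[:3,:3]@d
    return o+v*(z-o[2])/v[2]
E
python3 - <<'E'
from h import *
s=ctrl.read_state();print(s["eef_pos"],s["tool_rot"],s["qpos"],s["width"])
im,d=get_image("wrist");cv2.imwrite("pics/w2.png",im[:,:,::-1])
for n,z in dict(dish_bar=90,dish_lip=30,ball_center=26,dish=0).items():
    for o in place_of(n,"wrist")[:3]:
        if o["p"]>.2: print(n,round(o["p"],2),np.round(o["pixel"]),ww(s,o["pixel"],z).round(1))
E
```

```text
[520.30482206 155.96878204 222.96449144] [-3.13861710e+00  6.89970381e-05  1.49066307e+00] [-0.1352264   0.50008224 -0.30563246  1.81854427  0.19071188  0.85443773
 -0.61195814] 85.78426934719774
dish_bar 0.64 [280. 217.] [519.3 137.7  90. ]
dish_bar 0.59 [ 43. 155.] [280.6 223.9  90. ]
dish_lip 0.93 [365. 191.] [612.7 138.2  30. ]
dish_lip 0.86 [ 21. 132.] [192.2 257.6  30. ]
ball_center 0.73 [279. 194.] [518.7 140.9  26. ]
ball_center 0.68 [174. 209.] [398.3 133.2  26. ]
dish 0.74 [281. 186.] [521.9 142.9   0. ]
dish 0.63 [ 86. 145.] [278.6 221.3   0. ]
```

View pics/w2.png

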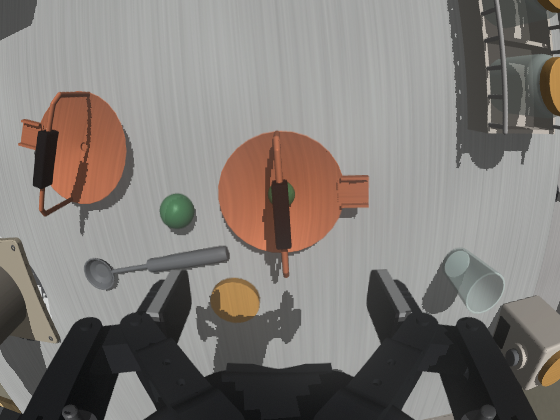

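The gripper is straddling the dish axis. The bar is at pixel (281,215) and the lip at (365,191), with the small ball at (279,194) centred under the bar. I'll compute the bar's direction and move down.

```bash
python3 - <<'E'
from h import *
s=ctrl.read_state()
A=ww(s,(279.5,182),101);B=ww(s,(282.5,248),101);print(A,B,(A+B)/2,np.arctan2(*(A-B)[[1,0]])-np.pi/2)
A=ww(s,(368,176),32);B=ww(s,(368,207),32);print(A,B,np.arctan2(*(A-B)[[1,0]])-np.pi/2)
E
```

```text
[523.92624703 170.37391105 101.        ] [521.4484831  109.38268521 101.        ] [522.68736507 139.87829813 101.        ] -0.040602597393442075
[618.42368625 152.83245471  32.        ] [618.20427618 117.5197197   32.        ] -0.006213261232793643
```

Call:
play_rows(series=[[[0, -0.8, -1, 0, 0, 3, 0], [0, -0.85, -2, 0, 0, 0, 0], [0, 0, -2.5, 0, 0, 0, 0], [0, 0, -2.5, 0, 0, 0, 0], [0, 0, -2.5, 0, 0, 0, 0], [0, 0, -2, 0, 0, 0, 0], [0, 0, -1.5, 0, 0, 0, 0], [0, 0, -1.1, 0, 0, 0, 0], [0, 0, 0, 0, 0, 0, 0]]])

```text
clock: 10.4
eef_pos: [521.7, 137.9, 72.8]
tool_rot: [-3.141, 0.0, 1.539]
force: [0.4, 0.8, 0.4]
width: 85.5
gripper_force: 0.0
```

```bash
python3 - <<'E'
from h import *
s=ctrl.read_state();print(s["eef_pos"],s["tool_rot"],s["width"],s["force"])
im,d=get_image("wrist");cv2.imwrite("pics/w3.png",im[:,:,::-1])
for n,z in dict(dish_bar=90,dish_lip=30,ball_center=26).items():
    for o in place_of(n,"wrist")[:1]: print(n,round(o["p"],2),np.round(o["pixel"]),ww(s,o["pixel"],z).round(1))
im,d=get_image("scene")
for o in place_of("sealer_paddle","scene")[:1]: print(o,w("scene",o["pixel"],195))
E
```

```text
[521.67614448 137.86565187  72.80686372] [-3.14057342e+00  3.72558215e-04  1.53912455e+00] 85.5375106796002 [0.39633043 0.82855079 0.44296061]
dish_bar 0.79 [278. 292.] [521.5 137.7  90. ]
dish_lip 0.88 [422. 232.] [616.3 138.5  30. ]
ball_center 0.89 [277. 228.] [521.  143.6  26. ]
{'pixel': [242.0, 111.3], 'p': 0.56} [ 464.25570733 -252.38802728  195.        ]
```

View pics/w3.png

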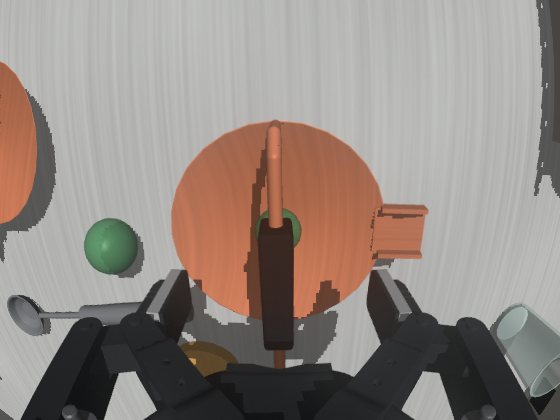

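The bar (276,285) is centred between the pads at (175,300) and (385,300). Closing, then a gentle test lift.

Call:
play_rows(series=[[[0, 0, 0, 0, 0, 0, 0.3], [0, 0, 0, 0, 0, 0, 0.5], [0, 0, 0, 0, 0, 0, 0.6], [0, 0, 0, 0, 0, 0, 0.7], [0, 0, 0, 0, 0, 0, 0.8], [0, 0, 0, 0, 0, 0, 0.9], [0, 0, 0, 0, 0, 0, 1], [0, 0, 0, 0, 0, 0, 1], [0, 0, 0, 0, 0, 0, 1], [0, 0, 0, 0, 0, 0, 1], [0, 0, 0, 0, 0, 0, 1], [0, 0, 0, 0, 0, 0, 1]]])

```text
clock: 12.2
eef_pos: [521.9, 138.0, 73.3]
tool_rot: [-3.141, 0.0, 1.539]
force: [0.6, -0.6, 0.4]
width: 13.0
gripper_force: 60.3
```

Call:
play_rows(series=[[[0, 0, 0.2, 0, 0, 0, 1], [0, 0, 0.4, 0, 0, 0, 1], [0, 0, 0.6, 0, 0, 0, 1], [0, 0, 0.6, 0, 0, 0, 1], [0, 0, 0.6, 0, 0, 0, 1], [0, 0, 0.6, 0, 0, 0, 1], [0, 0, 0.6, 0, 0, 0, 1], [0, 0, 0.6, 0, 0, 0, 1], [0, 0, 0.4, 0, 0, 0, 1], [0, 0, 0.2, 0, 0, 0, 1], [0, 0, 0, 0, 0, 0, 1], [0, 0, 0, 0, 0, 0, 1]]])

```text
clock: 13.7
eef_pos: [521.9, 138.0, 121.1]
tool_rot: [-3.141, 0.0, 1.539]
force: [-0.6, -0.2, -0.8]
width: 12.6
gripper_force: 60.1
```

```bash
python3 - <<'E'
from h import *
s=ctrl.read_state();print(s["eef_pos"],s["tool_rot"],s["width"],s["force"],s["gripper_force"],s["qpos"])
im,d=get_image("wrist");cv2.imwrite("pics/w4.png",im[:,:,::-1])
for n,z in dict(dish_bar=138,dish_lip=78,ball_center=74).items():
    for o in place_of(n,"wrist")[:1]: print(n,round(o["p"],2),np.round(o["pixel"]),ww(s,o["pixel"],z).round(1))
E
```

```text
[521.87337172 137.97000509 121.12440963] [-3.14121595e+00  8.86652769e-05  1.53923993e+00] 12.622064156206825 [-0.60817561 -0.16108313 -0.78678703] 60.05422532558441 [-0.13526756  0.63721132 -0.26462692  1.92354804  0.27270519  0.61571167
 -0.6058058 ]
dish_bar 0.84 [279. 291.] [522.3 137.9 138. ]
dish_lip 0.88 [420. 235.] [615.9 136.   78. ]
ball_center 0.65 [134. 223.] [425.5 149.1  74. ]
```

View pics/w4.png

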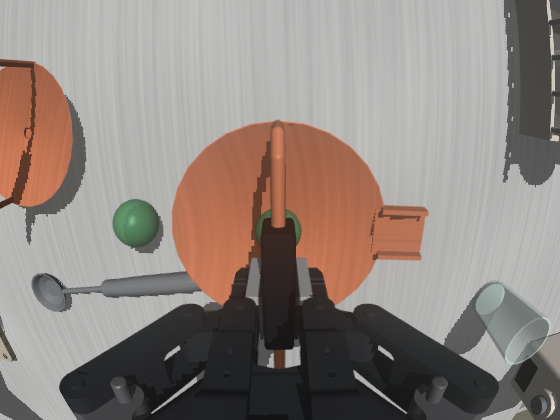

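The dish is lifted and level, and the small ball is still under the bar at (280,225). Now the turn and transport.

Call:
play_rows(series=[[[0, -0.1, 0.1, 0, 0, -1, 1], [0.1, -0.2, 0.2, 0, 0, -2, 1], [0.2, -0.4, 0.2, 0, 0, -3, 1], [0.2, -0.6, 0.2, 0, 0, -4, 1], [0.3, -0.6, 0.2, 0, 0, -5, 1], [0.3, -0.6, 0.2, 0, 0, -5, 1], [0.3, -0.6, 0.2, 0, 0, -5, 1], [0.3, -0.6, 0.2, 0, 0, -5, 1], [0.3, -0.6, 0.2, 0, 0, -5, 1], [0.3, -0.6, 0.1, 0, 0, -5, 1], [0.3, -0.6, 0, 0, 0, -5, 1], [0.3, -0.6, 0, 0, 0, -5, 1], [0.3, -0.6, 0, 0, 0, -5, 1], [0.3, -0.6, 0, 0, 0, -5, 1], [0.3, -0.6, 0, 0, 0, -5, 1], [0.3, -0.6, 0, 0, 0, -5, 1], [0.3, -0.6, 0, 0, 0, -5, 1], [0.3, -0.6, 0, 0, 0, -5, 1], [0.3, -0.6, 0, 0, 0, -5, 1], [0.3, -0.6, 0, 0, 0, -5, 1]]])

```text
clock: 16.4
eef_pos: [575.2, 28.7, 139.5]
tool_rot: [-3.141, -0.0, -0.036]
force: [-0.3, -0.1, -1.8]
width: 13.1
gripper_force: 60.1
```

Call:
play_rows(series=[[[0.3, -0.6, 0, 0, 0, -4, 1], [0.3, -0.6, 0, 0, 0, -2.5, 1], [0.3, -0.6, 0, 0, 0, -1.5, 1], [0.3, -0.6, 0, 0, 0, 0, 1], [0.3, -0.6, 0, 0, 0, 0, 1], [0.3, -0.6, 0, 0, 0, 0, 1], [0.3, -0.6, 0, 0, 0, 0, 1], [0.3, -0.6, 0, 0, 0, 0, 1], [0.2, -0.6, 0, 0, 0, 0, 1], [0.1, -0.5, 0, 0, 0, 0, 1], [0, -0.4, 0, 0, 0, 0, 1], [0, -0.2, 0, 0, 0, 0, 1], [0, -0.1, 0, 0, 0, 0, 1], [0, 0, 0, 0, 0, 0, 1], [0, 0, 0, 0, 0, 0, 1]]])

```text
clock: 18.27
eef_pos: [602.0, -36.7, 139.3]
tool_rot: [-3.141, 0.0, -0.171]
force: [0.6, 0.5, -2.4]
width: 12.9
gripper_force: 60.1
```

```bash
python3 - <<'E'
from h import *
s=ctrl.read_state();print(s["eef_pos"],s["tool_rot"],s["width"],s["force"],s["gripper_force"],s["clock"])
im,d=get_image("wrist");cv2.imwrite("pics/w5.png",im[:,:,::-1])
for n,z in dict(dish_bar=157,dish_lip=97,ball_center=93,sealer_cup=70,sealer_hinge=150,sealer_paddle=195,sealer=0).items():
    for o in place_of(n,"wrist")[:2]: print(n,round(o["p"],2),np.round(o["pixel"]),ww(s,o["pixel"],z).round(1))
for c in("scene","top"):
  im,d=get_image(c);cv2.imwrite(f"pics/{c}5.png",cv2.resize(im[120:320,150:410,::-1],(780,600)))
  for n,z in dict(dish_lip=97,sealer_cup=70,sealer_paddle=195).items():
    for o in place_of(n,c)[:2]: print(c,n,round(o["p"],2),np.round(o["pixel"]),w(c,o["pixel"],z).round(1))
E
```

```text
[602.01576927 -36.69893337 139.29956767] [-3.14145774e+00  2.54947565e-05 -1.70856413e-01] 12.896167125380197 [ 0.62003316  0.53767817 -2.41940654] 60.078946352005005 18.275
dish_bar 0.7 [281. 290.] [603.7 -38.2 157. ]
dish_lip 0.96 [419. 234.] [ 589.3 -129.    97. ]
ball_center 0.63 [278. 228.] [608.5 -38.1  93. ]
ball_center 0.48 [171. 380.] [479.4  80.8  93. ]
sealer_cup 0.71 [444. 217.] [ 585.2 -161.6   70. ]
sealer_hinge 0.17 [273. 334.] [572.2 -29.  150. ]
scene dish_lip 0.87 [218. 183.] [ 585.9 -145.    97. ]
scene dish_lip 0.72 [482. 248.] [276.8 291.9  97. ]
scene sealer_cup 0.76 [217. 192.] [ 587.6 -151.7   70. ]
scene sealer_cup 0.45 [220. 185.] [ 569.3 -175.8   70. ]
top dish_lip 0.78 [166. 354.] [195.  238.6  97. ]
top dish_lip 0.5 [339. 197.] [ 594.1 -132.8   97. ]
top sealer_cup 0.71 [339. 197.] [ 603.  -134.8   70. ]
top sealer_cup 0.67 [348. 205.] [ 582.9 -157.9   70. ]
top sealer_paddle 0.91 [392. 246.] [ 466.9 -244.7  195. ]
```

View pics/w5.png

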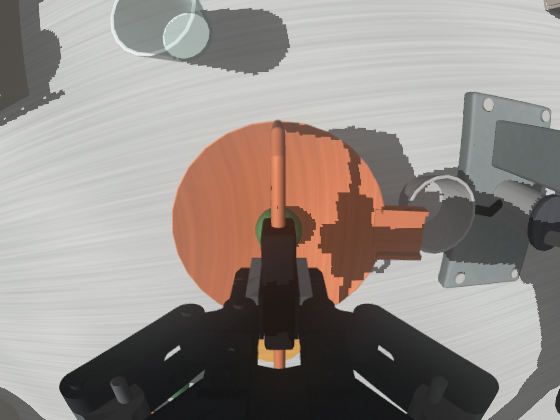

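View pics/scene5.png

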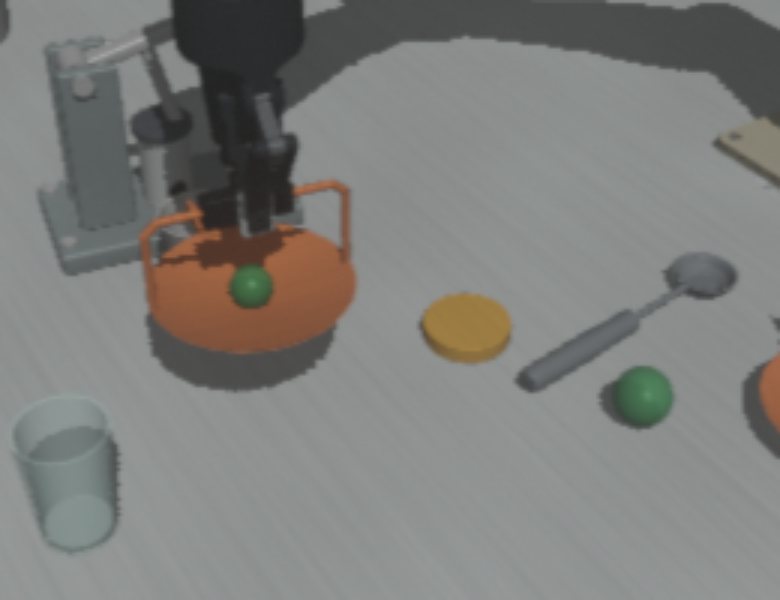

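The wrist view shows the lip end at (428,233) just at the cup's near rim, whose centre is about (440,213). The ball is centred at (278,228). The scene view shows the dish level and the lid and glass untouched. Another 24 mm remains.

Call:
play_rows(series=[[[0, -0.2, 0, 0, 0, 0, 1], [-0.1, -0.4, 0, 0, 0, 0, 1], [-0.1, -0.5, 0, 0, 0, 0, 1], [-0.1, -0.5, 0, 0, 0, 0, 1], [0, -0.4, 0, 0, 0, 0, 1], [0, -0.3, 0, 0, 0, 0, 1], [0, -0.1, 0, 0, 0, 0, 1], [0, 0, 0, 0, 0, 0, 1], [0, 0, 0, 0, 0, 0, 1], [0, 0, 0, 0, 0, 0, 1], [0, 0, 0, 0, 0, 0, 1], [0, 0, 0, 0, 0, 0, 1], [0, 0, 0, 0, 0, 0, 1], [0, 0, 0, 0, 0, 0, 1]]])

```text
clock: 20.82
eef_pos: [599.0, -61.0, 139.3]
tool_rot: [3.142, -0.0, -0.171]
force: [-0.9, 0.2, -1.4]
width: 13.4
gripper_force: 60.1
```

```bash
python3 - <<'E'
from h import *
s=ctrl.read_state();print(s["eef_pos"],s["tool_rot"],s["width"],s["force"],s["gripper_force"],s["clock"])
im,d=get_image("wrist");cv2.imwrite("pics/w6.png",im[:,:,::-1])
for n,z in dict(dish_lip=97,ball_center=93,sealer_cup=70).items():
    for o in place_of(n,"wrist")[:2]: print(n,round(o["p"],2),np.round(o["pixel"]),ww(s,o["pixel"],z).round(1))
A=ww(s,(466,95),20)
E
```

```text
[599.00514277 -60.96696425 139.31809103] [ 3.14158757e+00 -1.91657652e-05 -1.71196786e-01] 13.374630612432627 [-0.89684099  0.20025448 -1.43837185] 60.07275938987732 20.825
dish_lip 0.62 [420. 236.] [ 584.7 -154.1   97. ]
ball_center 0.96 [275. 229.] [604.7 -60.3  93. ]
ball_center 0.5 [163.  42.] [731.7 -15.   93. ]
sealer_cup 0.98 [410. 218.] [ 586.3 -157.3   70. ]
sealer_cup 0.64 [419. 235.] [ 571.4 -164.6   70. ]
```

View pics/w6.png

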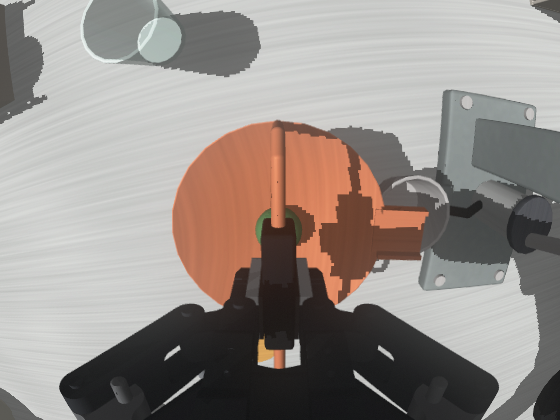

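The lip end is about 3 mm from the cup's centre seen from above and about 27 mm above its rim. The ball is centred and the dish is still, so I'm handing in.

```bash
python3 -c "
from h import *
print(workorder.finish_job())"
```

```text
the job is handed in; nothing more can be done
None
```

I handed the job in at about 21 s without seeing a verdict: three lever strokes were made, and the level dish is held still with its lip about 3 mm from the cup's centre and about 27 mm above the rim, the ball is in its middle, and the lid and tea glass were not moved.

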